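Draw the spindle and clear the spent foil core

TASK

The foil roll on the wooden holder is used up. Draw the square steel spindle straight out of its sleeve by its crossbar, without forcing it, until its tail is clear of the sleeve, and leave it lying in the holder's open channel. Then take the freed cardboard core off the holder and put it in the grey tray; leave the brush pot and the two wooden rounds standing where they are.

Things in the scene. Friction and masses are not known exactly. Their poses are not given: they have to be found in the camera images.
- holder: Wooden roll holder, screwed down, place and yaw vary. Origin on the table under the middle of the core's place; z up; the spindle is drawn out towards its +y, its axis at x = 0, 57 mm up. Base board 12 mm thick, 100 mm wide in x from y = -65 to 85 mm, then 60 wide to y = 250. Far upright: y = -53 to -43, 70 wide, 80 high, with a 14 mm square hole for the bar's tail.
- sleeve_mouth (a point): Centre of the sleeve's outer mouth, at y = 72 mm, 57 mm above the table; axes as the holder. The sleeve is a 14 x 14 mm square hole, floor 51 mm above the table, through a wooden block from y = 43 to 72, 50 mm wide, 80 mm high.
- channel_end (a point): Outer end of the open channel, on its floor, at holder y = 250 mm. The sleeve's floor, 51 mm above the table, runs on unbroken from the mouth to here on a rail 21 mm wide overall; channel 15 mm wide, side lips 3 mm high. The drawn spindle tips off this end if its tail goes beyond about y = 140 mm.
- cradle (a point): Middle of the cradle at the height of its two ridges, 41 mm above the table; the core lies between them. The cradle is 34 mm wide in x and fills the 86 mm between far upright and sleeve block (y = -43 to 43).
- spindle: Loose steel spindle, 0.14 to 0.28 kg: square bar 12 x 12 mm, 188 mm long, crossbar (T handle) at its head. Origin on the bar's axis at the crossbar; the bar runs along its -y; z up. Crossbar along x: 84 long, 8 thick in y, from 1 mm below to 7 above the axis, so it passes over the channel. Starts at holder y = 126 to 138, with 50 to 62 mm of bare bar from sleeve to crossbar; slides with a few N.
- spindle_tail (a point): Centre of the spindle bar's tail end, 188 mm from the crossbar
- core: Spent cardboard core, a tube of outside diameter 40 mm, bore 33 mm, 70 mm long, about 40 g, loose, lying in the holder's cradle with the spindle through it without touching. Origin at the tube's centre (57 mm above the table in the cradle), its axis along y, parallel to the holder's y
- tray: Grey open tray, 170 mm (its x) by 130 mm (its y), 45 mm high, walls and floor 4 mm, 0.4 kg, loose. Origin at the centre of its underside. It stands to the left or to the right of the holder (swaps places with the brush pot)
- brush_pot: Bystander: white pot 80 mm across, 85 mm high, with brushes standing to 160 mm. Origin at the centre of its underside
- round_a: Bystander: wooden round, 72 mm across, 45 mm high, beyond the holder. Origin at the centre of its underside
- round_b: Bystander: wooden round, 60 mm across, 60 mm high, beyond the holder. Origin at the centre of its underside
Things that resemble listed ones, but are neither listed nor needed, are in the scene too. There is more than one size of the core; the one meant has the size given above.

How it is judged (in metres and radians):
On the way:
1. the spindle's tail is drawn clear of the sleeve, the bar lying in the channel, the core still on its cradle (y of spindle_tail in the frame of holder above 0.073 m and x of spindle_tail in the frame of holder between -0.006 and 0.006 m and z of spindle_tail in the frame of holder between 0.05 and 0.064 m and angle between the y axis of spindle and the y axis of holder, either way round below 0.1 rad and horizontal distance between core and holder below 0.03 m), for 0.2 s.
At the end, for the whole second after the job is handed in: The spindle lies at rest in the holder's channel (tail within 6 mm of the channel's middle, bar within 0.1 rad of the channel's line), its tail at least 1 mm outside the sleeve's mouth; the core lies inside the tray (its centre below the rim and within the walls), which stands level (y of spindle_tail in the frame of holder above 0.073 m and x of spindle_tail in the frame of holder between -0.006 and 0.006 m and z of spindle_tail in the frame of holder between 0.05 and 0.064 m and angle between the y axis of spindle and the y axis of holder, either way round below 0.1 rad and linear speed of spindle below 0.02 m/s and x of core in the frame of tray between -0.08 and 0.08 m and y of core in the frame of tray between -0.06 and 0.06 m and z of core in the frame of tray below 0.045 m and angle between tray's own z axis and vertical below 0.1 rad); the robot touches nothing.
It fails at once if the spindle is forced: more than 30 N between it and the holder (contact force between spindle and holder above 30 N).
It fails at once if the brush pot is shifted more than 30 mm or tipped (distance of brush_pot from where it was at the start of the episode above 0.03 m or angle between brush_pot's own z axis and vertical above 0.4 rad).
It fails at once if a wooden round is shifted more than 30 mm or tipped (distance of any of round_a, round_b from where it was at the start of the episode above 0.03 m or angle between any of round_a, round_b's own z axis and vertical above 0.4 rad).
It also fails if it takes over 61 s, if anything falls off the work surface, if the arm or the gripper's body presses on something with over 40 N, if the wrist force passes 120 N, or if a joint passes its speed limit or range.

ROBOT

A 6-joint arm with a two-finger parallel gripper is mounted at the origin on the work surface. World frame = base frame: x ahead of the robot, y to its left, z up, the work surface at z = 0. Lengths are in mm, angles in degrees, forces in N, time in s.
With the tool pointing down it reaches from about 350 to 850 mm from the base axis. Payload 8.1 kg.
Tool frame: the origin (TCP) lies at the centre of the arm's flange, where the gripper is bolted on; the fingertips stand 173 mm ahead of it and the grasp point (between the pads) lies 155 mm ahead of it; z points along the fingers, y is the line along which they close (so a half turn about z gives the same grasp; the last joint's range is limited). The gripper opens to 85 mm and grips with 20 to 120 N. Pads are 22 mm wide; open, the fingers measure 114 mm over their backs; the gripper's body (76 mm by 85 mm) begins 54 mm behind the grasp point. The pads swing forward as they close: fully open they stand 13 mm farther back than shut.
Start: joints at [72.399, 7.471, 85.268, -0, 87.261, -4.893], TCP at [131.969, 585.313, 404.692] pointing down, gripper open.
Joint ranges: [-169.43, 169.43], [-51.17, 129.36], [1.28, 143.12], [-76.62, 256.62], [0, 156.53], [-152.29, 152.29]. Speed limits (degrees/s): [136.94, 136.94, 159.86, 180, 180, 180].

INTERFACE

Orientations are given as [roll, pitch, yaw] about the fixed x, y, z axes, in that order (R = Rz(yaw) Ry(pitch) Rx(roll)).
In Python, from bench import * gives the robot as it stands.
- The arm moves only by the shell command python3 -m jog 'ROWS' [FORCE]. ROWS is text: rows parted by semicolons, each of 7 numbers parted by spaces: the shift along the tool's x, y, z scaled (see below), then the turn, a rotation vector about the tool's x, y, z scaled (see below), then the closure, from -1 (fully open) to 1 (shut). In form: tx ty tz wx wy wz hand; .... A call has 1 to 5 rows; each row shifts and turns the commanded pose from where the row before left it, along the tool's axes as they then stand; what a row does not reach is not made up. The controller multiplies each number of a shift by 0.1 m and each number of a turn by 60 degrees. A row lasts 1/8 s, in which the tool goes at most 62.5 mm and 10.7 degrees, less where a joint would pass 70% of its speed; a pose out of reach is approached as far as the arm can. A call with a number of a shift or a turn outside -1 to 1 is refused whole. A call with a gripper value outside its range is refused whole. The fingers move at their own pace and stop on an object; FORCE is the grip in N (left out, the last holds). Time passes only in rows, so rows that do not move let the fingers close. It gives the time, the measured TCP pose, the force, the opening and the grip force at its end, in the units of the state.
- sense(): the state, without advancing time (a new reading comes with each control period).
- snapshot(name): name is "scene" or "side" or "wrist"; returns a dict with "img" (400x640x3 uint8, red, green, blue), "fx", "fy", "cx", "cy" (pixels), "extrinsics" (4x4, takes a point from camera to world coordinates). Camera axes: x right, y down, z forward; pixel columns grow to the right and rows downward; lengths in mm; the calibration is good to about 2 mm. A picture is of the moment at which its call begins. There is no depth.
- hand_in(): hands the job in; it is judged then, once.
The state is a dict: "time": time; "joint_pos": joint angles; "qd": joint speeds; "joint_efforts": joint torques, N m; "tool_pos": TCP position; "tcp_rot": TCP orientation; "ft_force": force on the tool from outside, world axes, zero at the start; "wrist_torque": the same for the moment, N m; "finger_gap": finger opening in mm; "grip_force": force on a finger pad.
Only numpy, scipy, OpenCV 4.12 (cv2) and the standard library are available. Lean on these libraries where they do the work, as an engineer would, in place of code of your own. Each camera call takes 0.05 s, during which the arm holds its last target. There are 200 camera calls.

## Working session

There is one attempt and no reset: what is moved stays moved. The work goes in short steps, Python scripts to look and compute and a shell command to move; the robot and the scene stay as the last step left them, time stands still between calls to the robot, and variables do not carry over. Pictures are saved under pics/ and viewed, at most 10 in all, crops included, and the job is handed in when it is done.

```bash
mkdir -p pics; ls; python3 - <<'E'
from bench import *
import cv2,pickle,numpy as np
s=sense();print(s['time'],s['tool_pos'],s['tcp_rot'],s['finger_gap'])
for n in ("scene","side"):
    d=snapshot(n);cv2.imwrite(f"pics/{n}0.png",d["img"][:,:,::-1]);pickle.dump(d,open(n+".pkl","wb"));print(n,d["fx"],d["cx"],d["cy"],np.round(d["extrinsics"],3).tolist())
E
```

```text
pics
0.0 [131.90227458 585.09038501 403.62613606] [-1.79893640e+02 -8.44338674e-03  1.67291582e+02] 85.43924140851021
scene 407.11952554291685 321.44227590281537 202.04279889191864 [[0.43, 0.772, -0.467, 1135.544], [0.903, -0.367, 0.224, -255.168], [0.002, -0.518, -0.855, 1070.643], [0.0, 0.0, 0.0, 1.0]]
side 460.98985907488935 324.4132120958513 212.34724473791445 [[0.733, -0.502, 0.459, 105.35], [-0.68, -0.543, 0.492, -563.94], [0.003, -0.673, -0.74, 881.944], [0.0, 0.0, 0.0, 1.0]]
```

View pics/scene0.png

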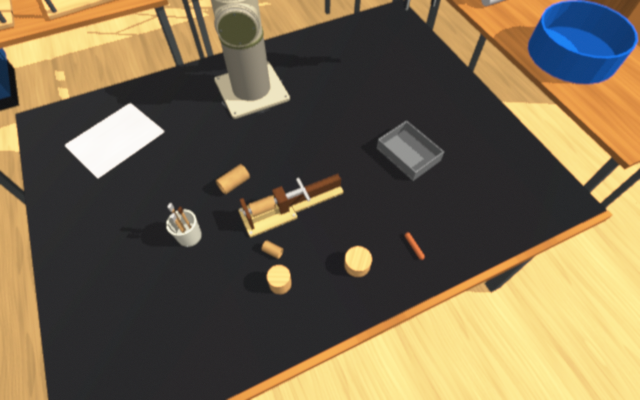

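View pics/side0.png

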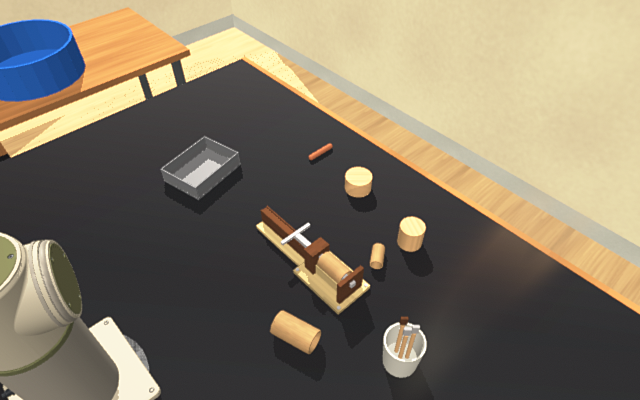

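The scene view shows the holder at about (240-342, 180-230), with the crossbar at (303,188), the tray at (410,150) and the pot at (184,228). In the side view the crossbar is at (296,234), the core at (333,267) and the tray at (201,167). I'll enlarge the holder in both views.

```bash
cat > h.py <<'E'
import numpy as np,cv2,pickle
def ray(d,p):
    E=d["extrinsics"];v=np.array([(p[0]-d["cx"])/d["fx"],(p[1]-d["cy"])/d["fy"],1.]);return E[:3,3],E[:3,:3]@v
def plane(d,p,z):
    o,v=ray(d,p);return o+v*(z-o[2])/v[2]
def tri(d1,p1,d2,p2):
    A=0;b=0
    rs=[ray(d1,p1),ray(d2,p2)]
    for o,v in rs:
        v=v/np.linalg.norm(v);P=np.eye(3)-np.outer(v,v);A=A+P;b=b+P@o
    X=np.linalg.solve(A,b);return X,[np.linalg.norm(np.cross(X-o,v/np.linalg.norm(v))) for o,v in rs]
def load(n): return pickle.load(open(n+".pkl","rb"))
E
python3 - <<'E'
from h import *
s,d=load("scene"),load("side")
print("crossbar",plane(s,(303,188),64),plane(d,(296,234),64))
print("tray",plane(s,(410,157),0),plane(d,(201,175),0))
a=s["img"][160:240,232:352,::-1];b=d["img"][195:315,245:385,::-1]
a=cv2.resize(a,None,fx=3.3,fy=3.3,interpolation=2);b=cv2.resize(b,None,fx=2.8,fy=2.8,interpolation=2)
c=np.zeros((340,800,3),np.uint8);c[:a.shape[0],:a.shape[1]]=a;c[:b.shape[0],400:400+b.shape[1]]=b
cv2.imwrite("pics/c.png",c)
E
```

```text
crossbar [518.28971067 -19.32555153  64.        ] [519.50770724 -24.98388938  64.        ]
tray [518.87010422 364.36902946   0.        ] [496.03378737 359.42471842   0.        ]
```

View pics/c.png

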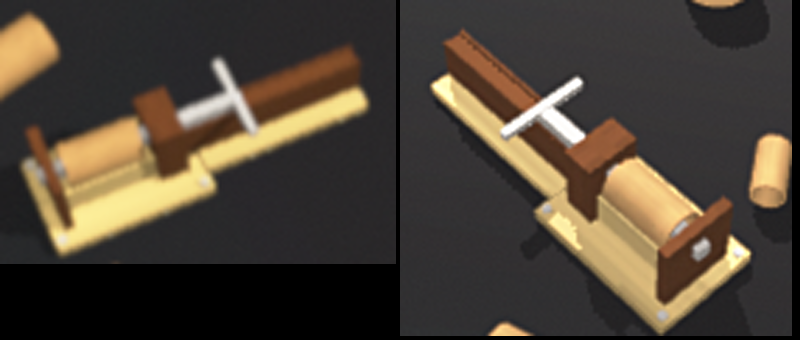

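```bash
python3 - <<'E'
from h import *
s,d=load("scene"),load("side")
S=lambda x,y:(232+x/3.3-.35,160+y/3.3-.35); D=lambda x,y:(245+(x-400)/2.8-.3,195+y/2.8-.3)
f=lambda v:np.round(v,1).tolist()
for n,c,p in (("scene xbar",s,[S(217,62),S(252,132)]),("side xbar",d,[D(505,133),D(580,82)])):
    e=[plane(c,q,63) for q in p];v=e[1]-e[0];print(n,f(e[0]),f(e[1]),np.linalg.norm(v),np.degrees(np.arctan2(v[1],v[0])),f((e[0]+e[1])/2))
# board corners z=12
for n,c,p in (("scene",s,[S(25,163),S(62,246),S(215,186),S(368,103)]),("side",d,[D(430,85),D(538,213),D(660,325),D(748,250)])):
    e=[plane(c,q,12)[:2] for q in p];print(n,[f(x) for x in e])
    for i in range(3):
        v=e[i+1]-e[i];print('   ',np.linalg.norm(v),np.degrees(np.arctan2(v[1],v[0])))
print("upright top",f(plane(d,D(665,246),80)),f(plane(d,D(728,206),80)))
# tray: dark grey mask corners by hand, rim z=45
for n,c,p in (("scene",s,[(407,122),(443,152),(416,177),(378,149)]),("side",d,[(205,137),(240,155),(199,188),(163,169)])):
    e=[plane(c,q,45)[:2] for q in p];print("tray",n,[f(x) for x in e],f(sum(e)/4))
print("pot",f(plane(s,(184,222),60)),f(plane(d,(404,340),60)))
print("big roll",f(plane(s,(233,179),30)),"small",f(plane(s,(273,250),15)),"r",f(plane(s,(279,272),50)),f(plane(s,(358,254),50)))
E
```

```text
scene xbar [479.2, -20.2, 63.0] [560.8, -22.5, 63.0] 81.6328324468623 -1.5551776296537907 [520.0, -21.3, 63.0]
side xbar [481.4, -21.4, 63.0] [562.2, -21.8, 63.0] 80.83797264445766 -0.2681881153854801 [521.8, -21.6, 63.0]
scene [[473.2, -211.3], [567.1, -210.3], [569.5, -64.6], [549.3, 100.7]]
    93.9752279002883 0.6359907942754768
    145.7573348335819 89.08762728056568
    166.52276610394026 96.95081180929579
side [[490.5, 99.7], [471.6, -70.6], [472.8, -212.8], [571.5, -211.8]]
    171.36778161030037 -96.32230869359817
    142.2509903514654 -89.50852996474262
    98.6741223589309 0.6212524627135073
upright top [492.6, -195.3, 80.0] [552.6, -201.8, 80.0]
tray scene [[415.0, 407.3], [572.8, 444.0], [618.3, 314.1], [473.5, 262.8]] [519.9, 357.1]
tray side [[572.1, 441.1], [599.5, 308.3], [445.5, 274.0], [414.2, 401.4]] [507.8, 356.2]
pot [476.5, -368.0, 60.0] [502.2, -365.0, 60.0]
big roll [374.2, -193.4, 30.0] small [643.1, -170.2, 15.0] r [725.5, -182.5, 50.0] [769.8, 31.5, 50.0]
```

The crossbar is centred at about (521,-21.5). The holder origin is at about (521,-148) with yaw near 0, which matches the board corners in both views. The tray is at about (511,357) with yaw near 13°.

Plan:
- **Hook the crossbar:** bring two half-open fingers astride the bar behind the crossbar and pull it in +y.
- **Core:** grip it across its diameter with the same tool orientation, yaw 90.

First I turn the tool, then translate.

```bash
python3 -m jog '0 0 0 0 0 0.161 -1; 0 0 0 0 0 0.161 -1; 0 0 0 0 0 0.161 -1; 0 0 0 0 0 0.161 -1; 0 0 0 0 0 0.161 -1' && python3 -m jog '0 0 0 0 0 0.161 -1; 0 0 0 0 0 0.161 -1; 0 0 0 0 0 0.161 -1;-0.5 0.3 0 0 0 0 -1;-0.5 0.3 0 0 0 0 -1' && python3 -m jog '-0.5 0.3 0 0 0 0 -1;-0.5 0.3 0 0 0 0 -1;-0.5 0.3 0 0 0 0 -1;-0.5 0.3 0 0 0 0 -1;-0.5 0.3 0 0 0 0 -1'
```

```text
time: 0.72
tool_pos: [131.9, 585.2, 404.0]
tcp_rot: [-180.0, 0.0, 118.7]
ft_force: [0.0, -0.1, -0.1]
finger_gap: 84.9
grip_force: 0.0
time: 1.35
tool_pos: [192.2, 484.3, 403.7]
tcp_rot: [-180.0, 0.1, 90.1]
ft_force: [0.6, 0.6, 0.7]
finger_gap: 85.2
grip_force: 0.0
time: 1.98
tool_pos: [342.4, 233.6, 404.5]
tcp_rot: [180.0, -0.0, 90.0]
ft_force: [1.6, 0.9, 0.5]
finger_gap: 85.5
grip_force: 0.0
```

```bash
python3 -m jog '-0.475 0.298 0 0 0 0 -0.5;-0.475 0.298 0 0 0 0 0;-0.475 0.298 0 0 0 0 0.1;-0.475 0.298 0 0 0 0 0.1;-0.475 0.298 0 0 0 0 0.1' && python3 -m jog '-0.475 0.3 0 0 0 0 0.1;0 0 0.3 0 0 0 0.1;0 0 0.3 0 0 0 0.1;0 0 0 0 0 0 0.1' && python3 - <<'E'
from bench import *
import cv2,pickle
d=snapshot("wrist");cv2.imwrite("pics/w1.png",d["img"][:,:,::-1]);pickle.dump(d,open("wrist.pkl","wb"));print(d["extrinsics"].round(2).tolist(),d["fx"])
E
```

```text
time: 2.6
tool_pos: [491.7, -4.0, 404.4]
tcp_rot: [-180.0, -0.0, 90.0]
ft_force: [0.5, 0.8, 0.3]
finger_gap: 38.4
grip_force: 0.0
time: 3.1
tool_pos: [519.9, -49.6, 341.4]
tcp_rot: [-179.6, -0.1, 90.0]
ft_force: [0.1, 0.2, 0.5]
finger_gap: 38.5
grip_force: 0.0
[[1.0, 0.0, -0.01, 519.8], [-0.0, -0.96, -0.27, 18.9], [-0.01, 0.27, -0.96, 311.06], [0.0, 0.0, 0.0, 1.0]] 284.50664496894484
```

View pics/w1.png

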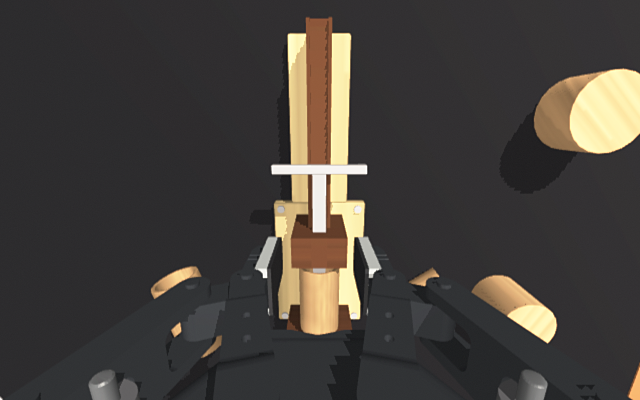

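The wrist view shows the crossbar from (272,169) to (367,169), the rail end at (319,18), the sleeve mouth's top edge at about (319,216) and the fingers astride.

```bash
python3 - <<'E'
from h import *
d=load("wrist")
for n,p,z in (("xbar L",(272,169.5),63),("xbar R",(367,169.5),63),("rail end L",(306,17),54),("rail end R",(332.5,17),54),("block top far L",(294,215),80),("block top far R",(345,215),80),("block top near L",(291.5,237),80),("block near R",(347.5,237),80),("board end L",(288,34),12),("board end R",(351,34),12),("board wide L",(275,201),12)):
    print(n,plane(d,p,z).round(1))
E
```

```text
xbar L [478.4 -21.5  63. ]
xbar R [561.8 -21.5  63. ]
rail end L [509.3  99.1  54. ]
rail end R [530.4  99.   54. ]
block top far L [498.4 -57.9  80. ]
block top far R [541.9 -57.9  80. ]
block top near L [495.7 -78.2  80. ]
block near R [544.6 -78.1  80. ]
board end L [490.5  98.2  12. ]
board end R [549.6  98.   12. ]
board wide L [471.7 -64.4  12. ]
```

Holder origin is about (520,-150.5), yaw about 0, and the crossbar is at holder y of about 129. I'll descend astride the bar between the block face (-78) and the crossbar (-25).

```bash
python3 -m jog '-0.02 0 0.4 0 0 0 0.1;0 0 0.4 0 0 0 0.1;0 0 0.3 0 0 0 0.1;0 0 0.2 0 0 0 0.1;0 0 0 0 0 0 0.1' && python3 -m jog '0.08 0 0 0 0 0 0.1;0.04 0 0 0 0 0 0.1;0.04 0 0 0 0 0 0.1;0.04 0 0 0 0 0 0.1'
```

```text
time: 3.78
tool_pos: [521.0, -51.3, 214.7]
tcp_rot: [-179.9, -0.0, 90.0]
ft_force: [-0.2, 0.5, 0.3]
finger_gap: 38.2
grip_force: 0.0
time: 4.28
tool_pos: [521.4, -31.5, 215.4]
tcp_rot: [179.9, 0.0, 90.0]
ft_force: [-0.5, -1.7, 1.4]
finger_gap: 38.5
grip_force: 0.9
```

```bash
python3 -m jog '0.06 0 0 0 0 0 0.1;0.08 0 0 0 0 0 0.1;0.08 0 0 0 0 0 0.1;0.08 0 0 0 0 0 0.1;0.08 0 0 0 0 0 0.1' && python3 -m jog '0.08 0 0 0 0 0 0.1;0.08 0 0 0 0 0 0.1;0.08 0 0 0 0 0 0.1;0.08 0 0 0 0 0 0.1;0.04 0 0 0 0 0 0.1' && python3 - <<'E'
from bench import *
import cv2,pickle
d=snapshot("side");pickle.dump(d,open("side2.pkl","wb"))
cv2.imwrite("pics/s2.png",cv2.resize(d["img"][150:330,200:440,::-1],None,fx=3,fy=3))
E
```

```text
time: 4.9
tool_pos: [521.1, 7.0, 214.7]
tcp_rot: [-180.0, -0.0, 90.0]
ft_force: [-0.5, -1.7, 2.1]
finger_gap: 38.0
grip_force: 0.8
time: 5.52
tool_pos: [521.0, 43.0, 214.6]
tcp_rot: [-180.0, -0.0, 90.0]
ft_force: [0.5, -1.7, 0.2]
finger_gap: 38.6
grip_force: 0.7
```

View pics/s2.png

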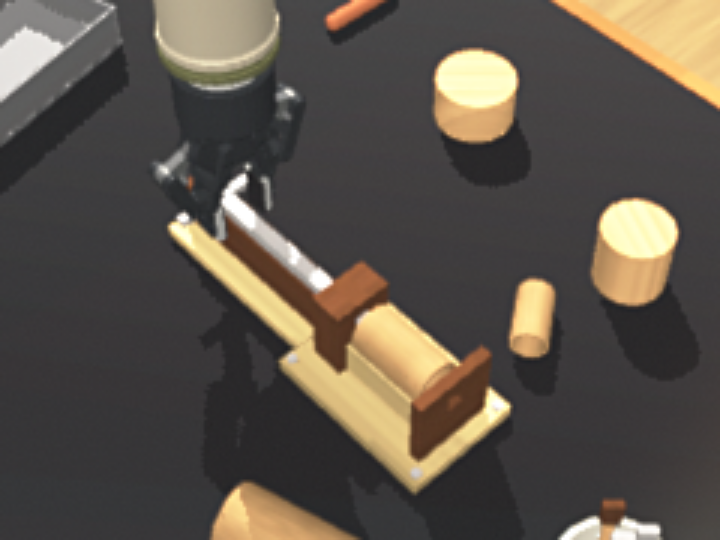

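The side view shows the crossbar riding ahead of the fingers at about (240,200). The bar lies straight in the channel and its tail has left the far upright. About 70 mm remain.

```bash
python3 -m jog '0.06 0 0 0 0 0 0.1;0.08 0 0 0 0 0 0.1;0.08 0 0 0 0 0 0.1;0.08 0 0 0 0 0 0.1;0.08 0 0 0 0 0 0.1' && python3 -m jog '0.08 0 0 0 0 0 0.1;0.08 0 0 0 0 0 0.1;0.08 0 0 0 0 0 0.1;0.06 0 0 0 0 0 0.1;0.03 0 0 0 0 0 0.1' && python3 -m jog '0 0 0 0 0 0 0.1; -0.1 0 0 0 0 0 0.1;0 0 0 0 0 0 0.1' && python3 - <<'E'
from bench import *
import cv2,pickle,numpy as np
d=snapshot("side");pickle.dump(d,open("side3.pkl","wb"))
e=snapshot("wrist");pickle.dump(e,open("wrist3.pkl","wb"))
a=cv2.resize(d["img"][190:310,225:385,::-1],(800,600),interpolation=2)
cv2.imwrite("pics/s3.png",a)
E
```

```text
time: 6.2
tool_pos: [521.0, 81.0, 214.6]
tcp_rot: [-180.0, -0.0, 90.0]
ft_force: [-0.6, -0.6, -1.2]
finger_gap: 38.4
grip_force: 0.5
time: 6.82
tool_pos: [521.1, 113.8, 214.7]
tcp_rot: [-180.0, 0.0, 90.0]
ft_force: [-0.3, -0.6, -0.2]
finger_gap: 38.7
grip_force: 0.5
time: 7.2
tool_pos: [521.1, 102.5, 214.7]
tcp_rot: [180.0, 0.0, 90.0]
ft_force: [0.8, 0.1, 1.1]
finger_gap: 38.3
grip_force: 0.0
```

View pics/s3.png

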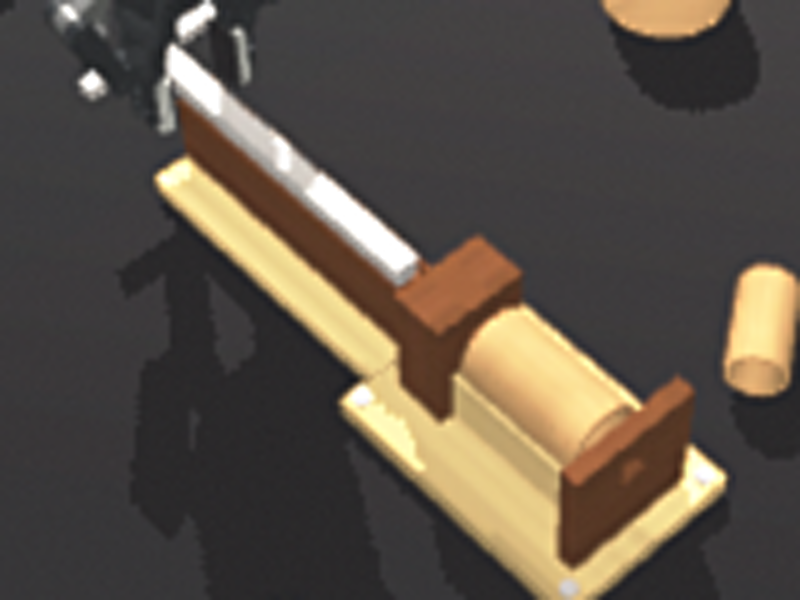

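The side view shows the tail end clear of the block, at crop (405,265). The core is still in its cradle. I'll check the tail's y, then lift.

```bash
python3 - <<'E'
from h import *
d=load("side3")
P=lambda x,y:(225+x/5-.4,190+y/5-.4)
print("tail top corners",plane(d,P(385,274),63).round(1),plane(d,P(416,256),63).round(1))
print("block top L/R near corner",plane(d,P(397,292),80).round(1),plane(d,P(480,237),80).round(1))
print("core far/near ends top",plane(d,P(608,415),77).round(1))
E
python3 -m jog '0 0 -0.3 0 0 0 0.1;0 0 -0.5 0 0 0 0.1;0 0 -0.3 0 0 0 0;-0.4 -0.01 0 0 0 0 -0.3;-0.55 0 0 0 0 0 -0.4' && python3 -m jog '-0.55 0 0 0 0 0 -0.4;-0.55 0 0 0 0 0 -0.4;-0.45 0 0 0 0 0 -0.4;0 0 0 0 0 0 -0.4'
```

```text
tail top corners [509.5 -56.1  63. ] [526.7 -57.8  63. ]
block top L/R near corner [498.4 -77.8  80. ] [546.2 -79.6  80. ]
core far/near ends top [ 522.1 -185.8   77. ]
time: 7.92
tool_pos: [520.2, 8.3, 325.6]
tcp_rot: [179.9, -0.0, 90.2]
ft_force: [0.3, -0.1, -0.5]
finger_gap: 60.0
grip_force: 0.0
time: 8.43
tool_pos: [519.8, -149.5, 324.8]
tcp_rot: [180.0, 0.0, 89.8]
ft_force: [0.7, 0.1, -0.5]
finger_gap: 59.6
grip_force: 0.0
```

The tail is at y of about -57, roughly 21 mm outside the mouth. Next I descend and grip the core.

```bash
python3 -m jog '0 0 0.4 0 0 0 -0.4;0 0 0.4 0 0 0 -0.4;0 0 0.25 0 0 0 -0.4;0 0 0.1 0 0 0 -0.4;0 0 0 0 0 0 0' && python3 -m jog '0 0 0 0 0 0 0.3;0 0 0 0 0 0 0.5;0 0 0 0 0 0 0.6;0 0 0 0 0 0 1;0 0 0 0 0 0 1' 20
```

```text
time: 9.05
tool_pos: [520.1, -146.1, 209.5]
tcp_rot: [-180.0, -0.0, 90.0]
ft_force: [-0.1, -0.3, 0.1]
finger_gap: 43.5
grip_force: 0.0
time: 9.68
tool_pos: [520.6, -146.8, 210.5]
tcp_rot: [179.9, 0.0, 90.0]
ft_force: [0.2, 0.4, 5.5]
finger_gap: 38.5
grip_force: 24.2
```

```bash
python3 -m jog '0 0 -0.1 0 0 0 1;0 0 -0.3 0 0 0 1;0 0 -0.4 0 0 0 1;0 0 -0.4 0 0 0 1;0 0 0 0 0 0 1' && python3 - <<'E'
from bench import *
import cv2
a=cv2.resize(snapshot("side")["img"][100:320,150:430,::-1],None,fx=1.4,fy=2);b=snapshot("wrist")["img"][:,:,::-1]
a=cv2.resize(a,(400,320));b=cv2.resize(b,(400,250))
import numpy as np
c=np.zeros((320,800,3),np.uint8);c[:,:400]=a;c[:250,400:]=b
cv2.imwrite("pics/s4.png",c)
E
```

```text
time: 10.3
tool_pos: [521.3, -147.1, 334.4]
tcp_rot: [179.6, 0.2, 90.0]
ft_force: [-0.1, -0.0, -0.7]
finger_gap: 38.5
grip_force: 23.5
```

View pics/s4.png

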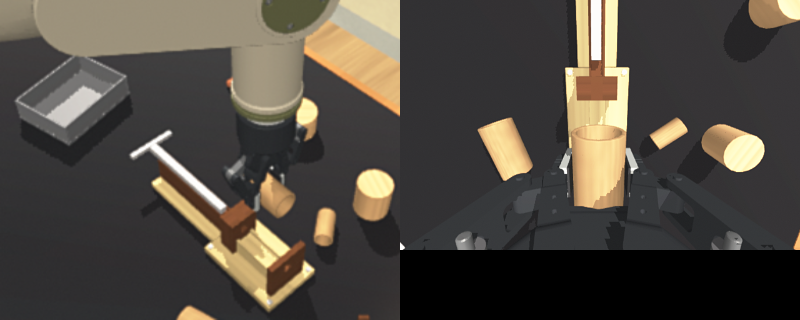

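The core is held at side crop (278,195), with the spindle lying straight in the channel and its crossbar beyond the rail end. Next, carry it to the tray.

```bash
python3 -m jog '0.4 0 0 0 0 0 1;0.58 -0.02 0 0 0 0 1;0.58 -0.02 0 0 0 0 1;0.58 -0.02 0 0 0 0 1;0.58 -0.02 0 0 0 0 1' && python3 -m jog '0.58 -0.02 0 0 0 0 1;0.58 0 0 0 0 0 1;0.58 0 0 0 0 0 1;0.58 0 0 0 0 0 1;0 0 0 0 0 -0.108 1' && python3 -m jog '0 0 0 0 0 -0.108 1;0 0 0 0 0 0 1' && python3 - <<'E'
from bench import *
import cv2,pickle
e=snapshot("wrist");pickle.dump(e,open("wrist5.pkl","wb"));cv2.imwrite("pics/w5.png",e["img"][:,:,::-1])
E
```

```text
time: 11.02
tool_pos: [511.0, 127.1, 327.8]
tcp_rot: [-179.8, 0.0, 90.0]
ft_force: [0.4, 1.5, -0.1]
finger_gap: 38.2
grip_force: 23.5
time: 11.65
tool_pos: [508.3, 360.9, 326.8]
tcp_rot: [-179.8, 0.0, 96.9]
ft_force: [0.4, -0.5, -1.4]
finger_gap: 38.8
grip_force: 23.5
time: 11.9
tool_pos: [509.4, 357.3, 327.4]
tcp_rot: [-179.8, 0.1, 103.0]
ft_force: [-0.5, -0.2, 0.4]
finger_gap: 38.7
grip_force: 23.5
```

View pics/w5.png

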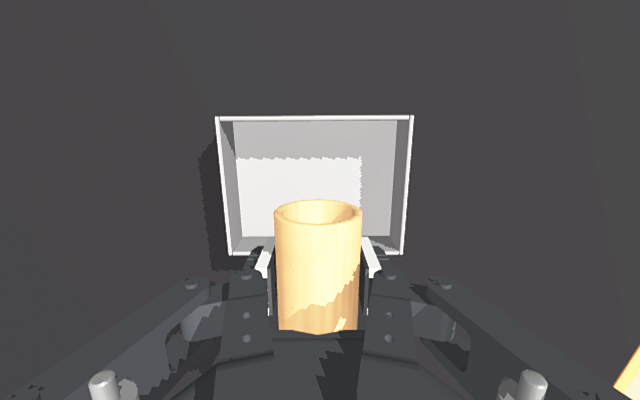

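The wrist view shows the tray square to the tool, with far rim corners at (217,118) and (412,118) and near rim corners at (229,253) and (403,253).

```bash
python3 - <<'E'
from h import *
d=load("wrist5")
e=[plane(d,p,45)[:2] for p in ((217,118),(412,118),(403,253),(229,253))]
print(np.round(e,1).tolist(),np.mean(e,0),np.linalg.norm(e[1]-e[0]),np.linalg.norm(e[2]-e[1]))
t=np.radians(103);D=np.mean(e,0)-[509.4,357.3];print("tool x,y shift",D@[np.cos(t),np.sin(t)],D@[np.sin(t),-np.cos(t)])
E
```

```text
[[409.5, 407.0], [571.1, 444.0], [601.6, 322.2], [437.2, 284.3]] [504.86373568 364.3677236 ] 165.71748275448263 125.57737227768418
tool x,y shift 7.907015740919306 -2.8301082880075126
```

```bash
python3 -m jog '0.07 -0.03 0.4 0 0 0 1;0 0 0.4 0 0 0 1;0 0 0.35 0 0 0 1;0 0 0.17 0 0 0 1;0 0 0 0 0 0 1' && python3 -m jog '0 0 0.04 0 0 0 1;0 0 0.03 0 0 0 1;0 0 0 0 0 0 1'
```

```text
time: 12.58
tool_pos: [505.0, 362.9, 196.2]
tcp_rot: [-179.8, 0.1, 102.9]
ft_force: [0.6, -0.3, 0.1]
finger_gap: 38.7
grip_force: 23.5
time: 12.95
tool_pos: [505.7, 363.7, 191.3]
tcp_rot: [179.9, -0.0, 103.0]
ft_force: [-0.8, -0.6, -0.3]
finger_gap: 39.1
grip_force: 23.5
```

```bash
python3 -m jog '0 0 0.03 0 0 0 1;0 0 0.03 0 0 0 1;0 0 0 0 0 0 0.1;0 0 0 0 0 0 -0.1;0 0 0 0 0 0 -0.4' && python3 -m jog '0 0 0 0 0 0 -0.4;0 0 -0.3 0 0 0 -0.4;0 0 -0.5 0 0 0 -0.4;0 0 -0.5 0 0 0 -0.4;0 0 -0.2 0 0 0 -0.4' && python3 - <<'E'
from bench import *
import cv2,pickle
import numpy as np
d=snapshot("side");pickle.dump(d,open("side6.pkl","wb"));w=snapshot("wrist");pickle.dump(w,open("wrist6.pkl","wb"))
c=np.hstack([cv2.resize(d["img"][110:310,130:390,::-1],(400,308)),cv2.resize(w["img"][:,:,::-1],(400,308))])
cv2.imwrite("pics/f.png",c)
E
```

```text
time: 13.58
tool_pos: [505.6, 363.6, 184.9]
tcp_rot: [180.0, -0.0, 103.0]
ft_force: [-0.1, 0.4, -0.2]
finger_gap: 59.7
grip_force: 0.0
time: 14.2
tool_pos: [506.4, 364.1, 339.2]
tcp_rot: [179.7, -0.1, 103.0]
ft_force: [1.0, 0.9, 0.1]
finger_gap: 59.7
grip_force: 0.0
```

View pics/f.png

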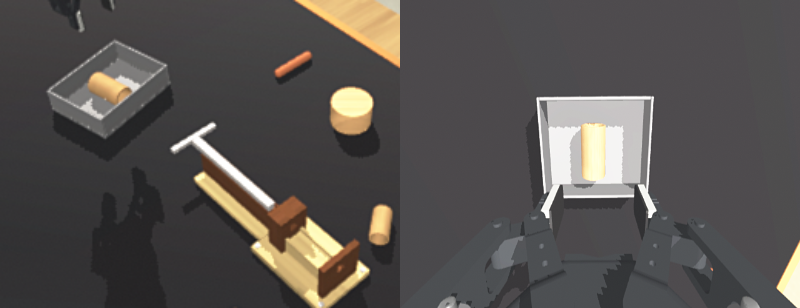

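The core lies in the middle of the tray, at (108,87) in the side crop and (593,150) in the wrist crop. The spindle rests straight in the channel with its tail clear of the block, the gripper is free, and the visible round is standing undisturbed. I'm handing in.

```bash
python3 -m jog '0 0 0 0 0 0 -0.4;0 0 0 0 0 0 -0.4' && python3 -c "
from bench import *
print(hand_in())"
```

```text
time: 14.55
tool_pos: [504.9, 363.1, 331.8]
tcp_rot: [-179.8, 0.1, 103.0]
ft_force: [-0.6, 0.2, -0.4]
finger_gap: 60.0
grip_force: 0.0
the job is handed in; nothing more can be done
None
```

I handed the job in at 14.6 s, with no verdict returned: the spindle lies in the channel with its tail about 21 mm outside the sleeve, the core is in the tray, and the arm never went near the brush pot or the rounds.

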